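# Refill the ball dispenser and hold its shutter open

### The arm

A 7-joint arm with a two-finger parallel gripper is mounted at the origin on the work surface. World frame = base frame: x ahead of the robot, y to its left, z up, the work surface at z = 0. Lengths are in m, angles in rad, forces in N, time in s.
With the tool pointing down it reaches from about 0.35 to 0.9 m from the base axis. Payload 8.1 kg.
Tool frame: the origin (TCP) lies at the very end of the fingers, on their centre line; the grasp point (between the pads) lies 19 mm behind it; z points along the fingers, x is the direction in which the jaws open and shut, and the axes are right-handed (so a half turn about z gives the same grasp; the last joint's range is limited). The gripper opens to 92 mm and grips with 3 to 60 N. Pads are 19 mm wide; open, the fingers measure 130 mm over their backs; the gripper's body (75 mm by 190 mm) begins 47 mm behind the grasp point.
Start: joints at [1.214, 0.434, 0.025, 1.573, -0.012, 1.134, -0.075], TCP at [0.157, -0.605, 0.227] pointing down, gripper open.
Joint ranges: [-2.62, 2.62], [-0.44, 2.09], [-1.27, 1.32], [0.08, 2.57], [-1.32, 4.46], [0.12, 2], [-2.74, 2.74]. Speed limits (rad/s): [2.22, 2.22, 3.01, 3.01, 3.14, 3.14, 3.14].

### API

Orientations are given as a rotation vector (axis times angle).
In Python, from cell import status, viewer, arm gives the robot as it stands.
- The arm moves only by the tool jog_arm, never from a script. Its argument "commands" is text: rows parted by semicolons, each of 7 numbers parted by spaces: the closure, from -1 (fully open) to 1 (shut), then the shift along the world's x, y, z normalised to -1 to 1, where 1 is 0.3 m, then the turn, a rotation vector about the world's x, y, z normalised to -1 to 1, where 1 is 2 pi rad. In form: jaw dx dy dz wx wy wz; .... A call has exactly 5 rows; each row shifts and turns the commanded pose from where the row before left it; what a row does not reach is not made up. A row lasts 1/10 s, in which the tool goes at most 50 mm and 8.59 degrees, less where a joint would pass 70% of its speed; a pose out of reach is approached as far as the arm can. A call with a number of a shift or a turn outside -1 to 1 is refused whole. A call with a gripper value outside its range is refused whole. The fingers move at their own pace and stop on an object; "force" is the grip in N (left out, the last holds). Time passes only in rows, so rows that do not move let the fingers close, or fill a call up. It gives the time, the measured TCP pose, the force and the opening at its end, in the units of the state.
- status.observe(): the state, without advancing time (a new reading comes with each control period).
- viewer.get_image(name): name is "scene" or "top" or "wrist"; returns a dict with "pixels" (384x512x3 uint8, red, green, blue), "z_map" (384x512 float32, m along the optical axis (not along the pixel's ray), 0 where there is no reading), "camera_matrix" (3x3 intrinsics, pixels), "k1" (the pictures are not rectified: a ray, as slopes to the right and down, at radius r is drawn at 1 + k1 r^2 times it, then the intrinsics apply), "R" (3x3) and "t" (3): a world point X has camera coordinates R X + t. Camera axes: x right, y down, z forward; pixel columns grow to the right and rows downward; lengths in m; the calibration is good to about 2 mm. A picture is of the moment at which its call begins.
- arm.sign_off(): hands the job in, once; it reports no verdict.
The state is a dict: "clock": time; "joints": joint angles; "dq": joint speeds; "joint_efforts": joint torques, N m; "position": TCP position; "ee_rot": TCP orientation; "force": force on the tool from outside, world axes, zero at the start; "ft_torque": the same for the moment, N m; "width": opening from 0.0 (shut) to 1.0 (fully open).
Only numpy, scipy, OpenCV 4.12 (cv2) and the standard library are available. Lean on these libraries where they do the work, as an engineer would, in place of code of your own. Each camera call takes 0.05 s, during which the arm holds its last target. There are 200 camera calls.

### The job

Pour all six bearing balls from the cup into the dispenser's hopper while its shutter is still shut, then stand the empty cup upright on the bench and let go of it. Then pull the dispenser's sprung T-handle out until its pointer is level with the upright mark post, so that all the balls drop through into the tray, and finish while still holding the handle at the mark against its spring. Leave the can, spanner and pulley alone.

Things in the scene. Friction and masses are not known exactly. Their poses are not given: they have to be found in the camera images.
- dispenser: Ball dispenser of grey sheet metal, fixed to the bench (place and yaw vary): 140 x 140 mm casing, 125 mm tall. Origin on the bench under the hopper's centre; z up; its rod pulls out to +y, its tray juts out to +x. On the +y side are the shutter housing (to y 113 mm, top at 68 mm), the rod's fixed tube (to y 162 mm, 28 mm collar, axis at height 57 mm) and a foot rail 12 mm high to y 295 mm
- hopper_mouth (a point): Centre of the hopper's open mouth, 132 x 132 mm, at rim height (125 mm over the bench); axes as the dispenser's. Its walls slope down to a throat of 90 mm (x) by 56 mm (y) at height 60 mm, closed from below by the sliding steel shutter on the rod
- tray (a point): Centre of the floor of the open-topped tray, 10 mm over the bench at x = 112 mm, y = 0 of the dispenser; tray 84 mm (x) by 132 mm (y), rim at 40 mm. A chute under the shutter leads the balls into it
- rod (a joint): How far the telescoping rod is pulled out of its tube, m: 0 = in, shutter shut; 0.065 = at the mark, shutter clear of the throat; 0.080 = stop. Inner spring pulls it back in: 3.6 N at 0, about 11.4 N at the mark (120 N/m); it does not latch
- handle: Dark T-handle on the rod's end. Origin at the centre of its level crossbar, 108 mm over the bench, at x 0, y 200 mm of the dispenser when the rod is in; axes as the dispenser's. Crossbar 70 mm (x) by 18 mm (y), 22 mm high, on a 14 x 10 mm stem from the rod. A 4 mm wide pointer sticks out of its +x end to x 52 mm. Free from above; can be pinched across y
- mark (a point): The length mark: a fixed thin upright post (10 x 5 mm, 118 mm tall) at x 63 mm, y 265 mm of the dispenser, beside the handle's path. This point is on its near face at pointer height; with the rod at the mark the pointer is level with it along the dispenser's y
- cup: Loose aluminium cup, 0.1 to 0.17 kg, flaring from 60 mm diameter at the foot to 88 mm at the rim, 52 mm tall, wall 3 mm, holding the six balls at the start. Origin at the centre of its underside, z up its axis, +y towards its handle: a straight round bar of 16 mm diameter along y at height 42 mm, from the wall to y 115 mm
- cup_grip (a point): Point on the axis of the cup's bar handle, 86 mm from the cup's axis, 42 mm over its foot; axes as the cup's
- ball0: One of six equal steel bearing balls, 16 mm diameter, 17 g, rolling easily; origin at its centre
- ball1: One of six equal steel bearing balls, 16 mm diameter, 17 g, rolling easily; origin at its centre
- ball2: One of six equal steel bearing balls, 16 mm diameter, 17 g, rolling easily; origin at its centre
- ball3: One of six equal steel bearing balls, 16 mm diameter, 17 g, rolling easily; origin at its centre
- ball4: One of six equal steel bearing balls, 16 mm diameter, 17 g, rolling easily; origin at its centre
- ball5: One of six equal steel bearing balls, 16 mm diameter, 17 g, rolling easily; origin at its centre
- grease_can: Bystander: closed grey metal can, 64 mm diameter, 95 mm tall, loose; origin at the centre of its underside
- spanner: Bystander: steel open spanner, about 170 mm long, lying loose; origin at its underside, x along its length
- pulley: Bystander: dark steel belt pulley, 84 mm diameter, 34 mm tall, loose, lying flat; origin at the centre of its underside
Things that resemble listed ones, but are neither listed nor needed, are in the scene too. Of the things like the cup, leave any that is orange, pink or yellow; of the rest the smaller one is meant.

How it is judged:
By the outcome, as a careful person would: the job done as asked, in the order asked, and still so for the second after the job is handed in, while the arm keeps its last pose, push and grip.
It also fails if it takes over 67 s, if anything falls off the work surface, if the arm or the gripper's body presses on something with over 40 N, if the wrist force passes 120 N, or if a joint passes its speed limit or range.

## Working session

There is one attempt and no reset: what is moved stays moved. The work goes in short steps, Python scripts to look and compute and a tool call to move; the robot and the scene stay as the last step left them, time stands still between calls to the robot, and variables do not carry over. Pictures are saved under pics/ and viewed, about 8 in all and at most 12, crops included, and the job is handed in when it is done.

Besides the shell and the picture viewer there is one more tool, called as a command line: name --argument value ..., lists and objects as JSON in quotes. jog_arm: Moves the arm, as the interface text tells. Scaled input: -1 to 1 covers 0.3 m each way for a shift and 2 pi rad each way for a turn. Its arguments: {"type":"object","properties":{"commands":{"type":"string"},"force":{"type":"number"}},"required":["commands"]}

```bash
mkdir -p pics; ls
cat > h.py <<'E'
import numpy as np, cv2
from cell import status, viewer, arm
def grab(n,f=None):
    d=viewer.get_image(n)
    if f: cv2.imwrite('pics/'+f,d['pixels'][:,:,::-1])
    np.savez('last_'+n,**d); return d
def cloud(d):
    K=d['camera_matrix'];h,w=d['z_map'].shape
    u,v=np.meshgrid(np.arange(w),np.arange(h))
    xd=(u-K[0,2])/K[0,0];yd=(v-K[1,2])/K[1,1];x,y=xd.copy(),yd.copy()
    for _ in range(8):
        s=1+d['k1']*(x*x+y*y);x,y=xd/s,yd/s
    z=d['z_map'];P=np.stack([x*z,y*z,z],-1)
    P=(P-d['t'])@d['R'];P[z==0]=np.nan;return P
def load(n): return dict(np.load('last_%s.npz'%n))
E
python3 - <<'E'
from h import *
a=grab('scene');b=grab('top')
im=np.hstack([a['pixels'],b['pixels']])[:,:,::-1]
cv2.imwrite('pics/a.png',a['pixels'][:,:,::-1]);cv2.imwrite('pics/b.png',b['pixels'][:,:,::-1])
print(status.observe())
E
```

```text
pics
{'clock': 0.1, 'joints': array([ 1.21441895,  0.43513528,  0.02497093,  1.57400931, -0.0116175 ,
        1.13403041, -0.07510654]), 'dq': array([-0.00237824, -0.00193466, -0.00017776, -0.00343121,  0.00055602,
        0.00055008, -0.00114846]), 'joint_efforts': array([ 2.24578951e-03, -6.69132614e+01,  9.87418815e-01, -3.15149152e+01,
       -6.05902984e-02,  3.73854430e-02,  4.86014369e-05]), 'position': array([ 0.15674983, -0.6045357 ,  0.22603339]), 'ee_rot': array([-2.48400110e+00,  1.92208051e+00,  1.88829205e-03]), 'force': array([-0.39854682,  0.21182593, -0.09170919]), 'ft_torque': array([-0.01038089, -0.04456828,  0.05897416]), 'width': 0.9999080728304381}
```

View pics/a.png

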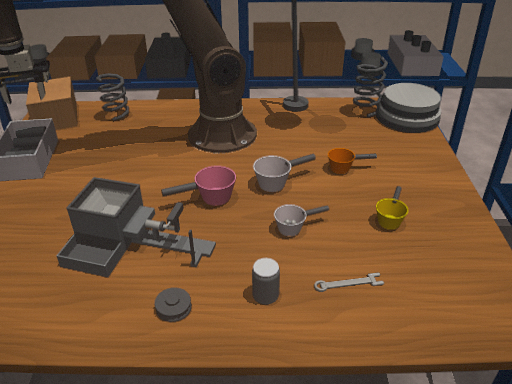

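View pics/b.png

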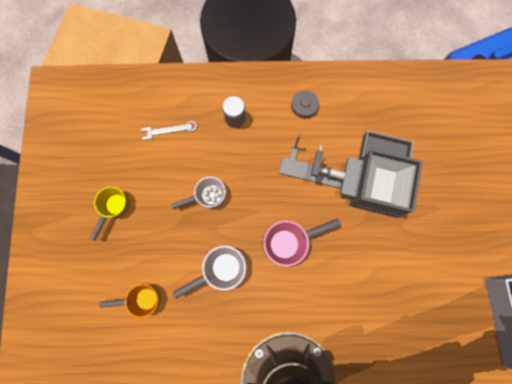

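Scene view: candidate cups are pink (215,187), large grey (272,175), small grey (290,221), orange (341,161) and yellow (391,214). The smaller grey one is meant; in the top view it is at (210,192) and holds balls. The dispenser is at top (390,180), with its handle at (318,160) and its mark post at (297,143).

Run:
```python
from h import *
d=load('top');P=cloud(d)
g=lambda u,v:np.round(np.nanmedian(P[v-1:v+2,u-1:u+2].reshape(-1,3),0),4)
for n,u,v in [('handlebar',182,204),('handlebar2',190,201),('bench',250,220),('can',234,102),('Tbar',318,160),('hopfloor',385,180),('rail',300,170),('casing',350,178),('post',297,140),('pulley',305,103)]: print(n,g(u,v))
im=d['pixels'][90:290,150:440][:,:,::-1]
cv2.imwrite('pics/c.png',cv2.resize(im,(0,0),fx=2.75,fy=2.75,interpolation=cv2.INTER_CUBIC))
# cup rim : points near with z 45..58
Z=P[...,2]
m=(Z>.045)&(Z<.06);m[:, :188]=0;m[:,230:]=0;m[:170]=0;m[215:]=0
q=P[m];print('rim',len(q),cv2.minEnclosingCircle(q[:,:2].astype('f4')))
m=(Z>.03)&(Z<.055);m[:, :168]=0;m[:,193:]=0;m[:190]=0;m[215:]=0
q=P[m];l=cv2.fitLine(q[:,:2].astype('f4'),2,0,.01,.01).ravel();print('bar',len(q),l,q.min(0),q.max(0))
m=(Z>.115)&(Z<.135);m[:,:345]=0;m[:,440:]=0;m[:120]=0;m[230:]=0
q=P[m];print('hop',len(q),cv2.minAreaRect(q[:,:2].astype('f4')),q[:,2].mean())
m=(Z>.1)&(Z<.13);m[:,:305]=0;m[:,330:]=0;m[:140]=0;m[190:]=0
q=P[m];print('T',len(q),cv2.minAreaRect(q[:,:2].astype('f4')),q.mean(0))
```

```text
handlebar [0.4856 0.2893 0.0481]
handlebar2 [0.4945 0.2655 0.0478]
bench [0.4425 0.0977 0.0008]
can [0.7682 0.1366 0.0961]
Tbar [ 0.5869 -0.0894  0.1205]
hopfloor [ 0.5426 -0.2875  0.0588]
rail [ 0.5878 -0.0535  0.0109]
casing [ 0.548  -0.1858  0.0681]
post [ 0.6545 -0.0396  0.0805]
pulley [ 0.7904 -0.0745  0.0346]
rim 195 ((0.5167198777198792, 0.22165073454380035), 0.054053522646427155)
bar 127 [ 0.3559133  -0.934519    0.49061647  0.28864047] [0.47482066 0.25914869 0.03968779] [0.50842184 0.31900939 0.05351211]
hop 677 ((0.5288909673690796, -0.2804184854030609), (0.14633874595165253, 0.1448703557252884), 74.89934539794922) 0.12738145850570276
T 199 ((0.5890008211135864, -0.0883006602525711), (0.018089095130562782, 0.0877961739897728), 74.70123291015625) [ 0.58108506 -0.08546311  0.11766082]
```

View pics/c.png

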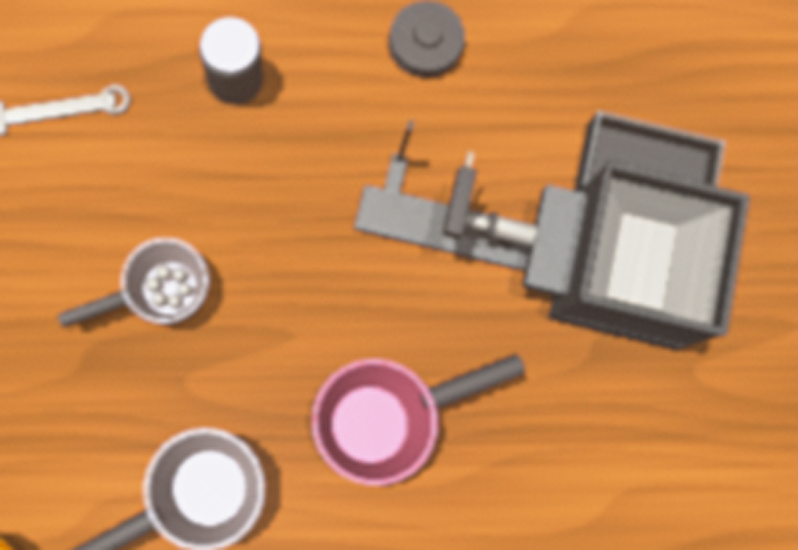

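The close crop shows the small grey cup at (166,282) with all six balls in it. Next I'll swing over to the cup's handle.

jog_arm --commands "-1 0.1307 0.08 0 0 0 0.0107;-1 0.1307 0.08 0 0 0 0.0107;-1 0.1307 0.08 0 0 0 0.0107;-1 0.1307 0.08 0 0 0 0.0107;-1 0.1307 0.08 0 0 0 0.0107" --force 60

```text
clock: 0.6
position: [0.3541, -0.4837, 0.2265]
ee_rot: [-2.773, 1.476, 0.001]
force: [-0.3, -0.6, -0.0]
width: 0.999
```

jog_arm --commands "-1 0.0887 0.1127 0 0 0 0.0107;-1 0.0887 0.1127 0 0 0 0.0107;-1 0.0887 0.1127 0 0 0 0.0107;-1 0.0887 0.1127 0 0 0 0.0107;-1 0.0887 0.1127 0 0 0 0.0107"

```text
clock: 1.1
position: [0.4866, -0.3144, 0.2265]
ee_rot: [-2.981, 0.992, 0.001]
force: [0.9, -0.7, -0.9]
width: 0.999
```

jog_arm --commands "-1 0.048 0.1313 0 0 0 0.0107;-1 0.048 0.1313 0 0 0 0.0107;-1 0.048 0.1313 0 0 0 0.0107;-1 0.048 0.1313 0 0 0 0.0107;-1 0.048 0.1313 0 0 0 0.0107"

```text
clock: 1.6
position: [0.5581, -0.1174, 0.2265]
ee_rot: [3.105, -0.479, -0.001]
force: [-0.0, -1.3, 0.1]
width: 1.001
```

jog_arm --commands "-1 0.0033 0.1387 0 0 0 0.0107;-1 0.0033 0.1387 0 0 0 0.0107;-1 0.0033 0.1387 0 0 0 0.0107;-1 0.0033 0.1387 0 0 0 0.0107;-1 0.0033 0.1387 0 0 0 0.0107"

```text
clock: 2.1
position: [0.5625, 0.0905, 0.2265]
ee_rot: [3.141, 0.047, -0.001]
force: [1.4, 0.6, 0.8]
width: 0.999
```

jog_arm --commands "-1 -0.0493 0.1293 0 0 0 0.0107;-1 -0.0493 0.1293 0 0 0 0.0107;-1 -0.0493 0.1293 0 0 0 0.0107;-1 -0.0493 0.1293 0 0 0 0.0107;-1 -0.0493 0.1293 0 0 0 0.0107"

```text
clock: 2.6
position: [0.4881, 0.2841, 0.2265]
ee_rot: [3.089, 0.572, -0.001]
force: [0.9, -0.0, 0.1]
width: 0.998
```

Run:
```python
from h import *
from scipy.spatial.transform import Rotation as Ro
d=grab('wrist','w1.png');s=status.observe();print(s['clock'],s['position'],s['joints']);print(Ro.from_rotvec(s['ee_rot']).as_matrix().round(3))
P=cloud(d);Z=P[...,2]
m=(Z>.025)&(Z<.056)
q=P[m];print(len(q),q.min(0),q.max(0))
cv2.imwrite('pics/w1m.png',np.hstack([d['pixels'][:,:,::-1],cv2.merge([m.astype('u1')*255]*3)])[::1])
# rim+bar: fit in bird view
u0=np.array([.356,-.9345]);r=(q[:,:2]-[.49,.285])@u0;c=(q[:,:2]-[.49,.285])@np.array([.9345,.356])
ok=(abs(r)<.2)&(abs(c)<.08)
for lo in np.arange(-.06,.16,.01):
    k=ok&(r>lo)&(r<lo+.01)
    if k.sum(): print(round(lo,2),k.sum(),c[k].min().round(4),c[k].max().round(4),Z[m][k].max().round(4))
```

```text
2.65 [0.48385736 0.29216659 0.22710644] [-0.1604679   0.4181306  -0.65524499  1.68152834  0.27132606  1.13355727
 -0.51075117]
[[ 0.929  0.37  -0.002]
 [ 0.37  -0.929  0.005]
 [ 0.    -0.005 -1.   ]]
6375 [0.19797222 0.02249027 0.02500145] [0.56359796 0.49721416 0.05599375]
-0.04 63 -0.0041 0.0109 0.05
-0.03 122 -0.0041 0.0111 0.0504
-0.02 116 -0.0041 0.0112 0.0503
-0.01 117 -0.0041 0.0113 0.0504
0.0 105 -0.0041 0.0101 0.0504
0.01 104 -0.0041 0.0103 0.0507
0.02 104 -0.0041 0.0105 0.0509
0.03 134 -0.0125 0.0163 0.053
0.04 96 -0.0281 0.0321 0.0532
0.05 72 -0.0345 0.0395 0.0532
0.06 102 -0.0396 0.0437 0.0528
0.07 128 -0.0411 0.0453 0.0523
0.08 157 -0.0412 0.0455 0.0532
0.09 208 -0.0415 0.0433 0.0526
0.1 285 -0.0367 0.0398 0.0522
0.11 270 -0.0257 0.029 0.0486
```

View pics/w1.png

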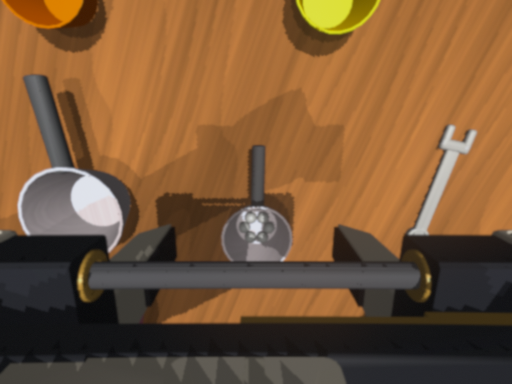

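The wrist view shows the target cup with its balls at (256,225) and its bar from (258,145) down to the cup. The bar is centred between the jaws and both neighbours are clear. The measured bar top (50 mm) and rim diameter (87 mm) match the description.

jog_arm --commands "-1 0.0072 -0.0065 -0.11 0 0 0;-1 0.0072 -0.0065 -0.11 0 0 0;-1 0.0072 -0.0065 -0.11 0 0 0;-1 0.0072 -0.0065 -0.11 0 0 0;-1 0.0072 -0.0065 -0.11 0 0 0"

```text
clock: 3.15
position: [0.4998, 0.2727, 0.0602]
ee_rot: [3.09, 0.567, -0.001]
force: [0.6, 0.2, -0.5]
width: 1.0
```

jog_arm --commands "-1 0 0 -0.06 0 0 0;-1 0 0 -0.045 0 0 0;-1 0 0 -0.022 0 0 0;-1 0 0 0 0 0 0;-1 0 0 0 0 0 0"

```text
clock: 3.65
position: [0.5002, 0.2737, 0.0244]
ee_rot: [-3.089, -0.568, -0.002]
force: [-0.6, -0.4, 0.1]
width: 1.001
```

jog_arm --commands "1 0 0 0 0 0 0;1 0 0 0 0 0 0;1 0 0 0 0 0 0;1 0 0 0 0 0 0;1 0 0 0 0 0 0" --force 60

```text
clock: 4.15
position: [0.4999, 0.2732, 0.0238]
ee_rot: [3.09, 0.568, 0.0]
force: [0.2, 0.6, -0.4]
width: 0.615
```

jog_arm --commands "1 0 0 0 0 0 0;1 0 0 0 0 0 0;1 0 0 0 0 0 0;1 0 0 0 0 0 0;1 0 0 0 0 0 0"

```text
clock: 4.65
position: [0.4997, 0.2732, 0.0236]
ee_rot: [3.09, 0.568, -0.0]
force: [-0.1, 0.2, -0.0]
width: 0.178
```

jog_arm --commands "1 0 0 0.02 0 0 0;1 0 0 0.04 0 0 0;1 0 0 0.06 0 0 0;1 0 0 0.08 0 0 0;1 0 0 0.08 0 0 0"

```text
clock: 5.15
position: [0.4996, 0.2733, 0.1092]
ee_rot: [-3.09, -0.568, 0.0]
force: [-0.3, 0.2, -1.7]
width: 0.157
```

Run:
```python
from h import *
d=grab('scene');s=status.observe();print(s['clock'],s['position'],s['joints'],s['force'],s['ft_torque'],s['width'])
cv2.imwrite('pics/s2.png',cv2.resize(d['pixels'][100:320,200:450][:,:,::-1],(0,0),fx=2.5,fy=2.5))
```

```text
5.2 [0.50123872 0.27479127 0.1131794 ] [-0.17470598  0.5398625  -0.59480442  1.80432993  0.3755151   0.90639267
 -0.57336764] [ 1.28171429  1.02606455 -0.01684337] [ 0.17565613 -0.24010028  0.01723174] 0.16076164441783886
```

View pics/s2.png

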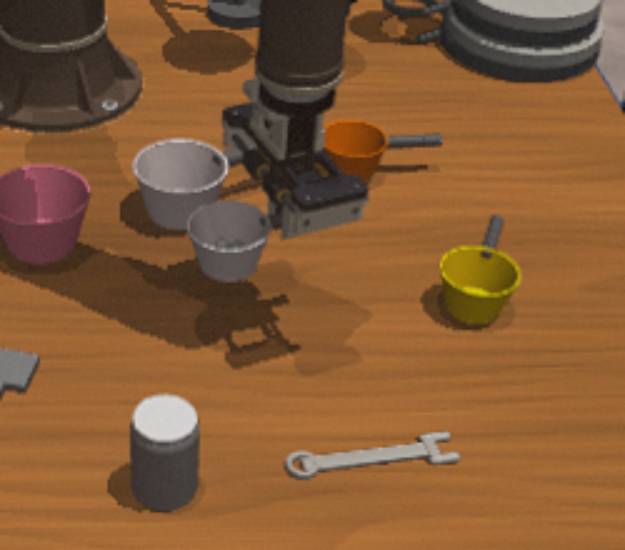

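The cup is lifted level at about (228,245) with the balls inside and nothing else disturbed. Next I'll carry it over the hopper.

jog_arm --commands "1 0.015 -0.03 0.08 0 0 -0.005;1 0.03 -0.06 0.085 0 0 -0.005;1 0.035 -0.07 0.085 0 0 -0.005;1 0.0375 -0.0765 0.085 0 0 -0.005;1 0.039 -0.08 0.085 0 0 -0.005"

```text
clock: 5.7
position: [0.5467, 0.1776, 0.2352]
ee_rot: [-3.125, -0.323, -0.0]
force: [1.2, -0.3, -2.7]
width: 0.156
```

jog_arm --commands "1 0.0213 -0.0987 0 0 0 -0.005;1 0.0213 -0.0987 0 0 0 -0.005;1 0.0213 -0.0987 0 0 0 -0.005;1 0.0213 -0.0987 0 0 0 -0.005;1 0.0213 -0.0987 0 0 0 -0.005"

```text
clock: 6.2
position: [0.5786, 0.0291, 0.2341]
ee_rot: [-3.141, -0.076, -0.0]
force: [0.5, 1.1, -2.0]
width: 0.157
```

jog_arm --commands "1 -0.0047 -0.1013 0 0 0 -0.005;1 -0.0047 -0.1013 0 0 0 -0.005;1 -0.0047 -0.1013 0 0 0 -0.005;1 -0.0047 -0.1013 0 0 0 -0.005;1 -0.0047 -0.1013 0 0 0 -0.005"

```text
clock: 6.7
position: [0.5712, -0.1227, 0.234]
ee_rot: [-3.137, 0.17, -0.0]
force: [-0.3, 0.3, -2.7]
width: 0.156
```

jog_arm --commands "1 -0.0233 -0.1 0 0 0 -0.005;1 -0.0233 -0.09 0 0 0 -0.005;1 -0.0233 -0.07 0 0 0 -0.005;1 -0.0233 -0.04 0 0 0 -0.005;1 -0.0233 -0.02 0 0 0 -0.005"

```text
clock: 7.2
position: [0.5361, -0.2184, 0.2336]
ee_rot: [-3.113, 0.419, 0.0]
force: [-0.3, -0.3, -2.4]
width: 0.159
```

Run:
```python
from h import *
from scipy.spatial.transform import Rotation as Ro
d=grab('scene');s=status.observe();print(s['clock'],s['position'],s['joints'],s['force'],s['ft_torque'],s['width'])
print(Ro.from_rotvec(s['ee_rot']).as_matrix().round(3))
cv2.imwrite('pics/s3.png',cv2.resize(d['pixels'][60:300,20:320][:,:,::-1],(0,0),fx=2,fy=2))
```

```text
7.25 [ 0.53501193 -0.21885558  0.23362655] [ 0.57523255  0.38610741 -0.38440182  1.65544925  0.15717463  1.13146625
 -0.12084046] [-1.69001316 -1.58371263 -2.94024351] [0.03292491 0.04891361 0.00575365] 0.15322939761824378
[[ 0.964 -0.267 -0.001]
 [-0.267 -0.964 -0.   ]
 [-0.001  0.    -1.   ]]
```

View pics/s3.png

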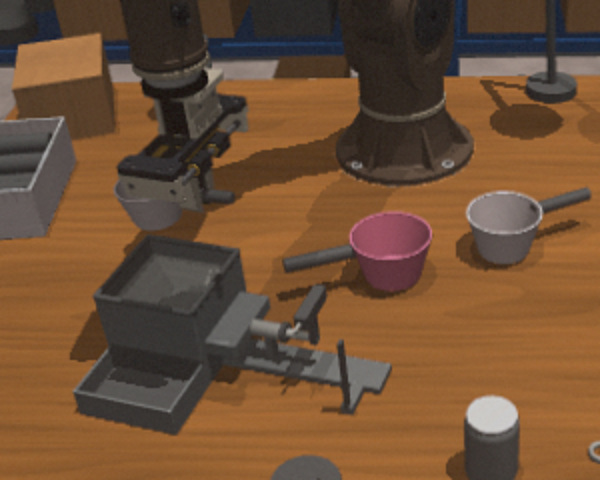

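The cup is level over the hopper's edge, with the open hopper at about (170,275) and the yaw aligned. Now I'll tilt it.

jog_arm --commands "1 0.0044 -0.0095 0.02 0.0074 -0.002 0;1 0.0044 -0.0095 0.02 0.0147 -0.0041 0;1 0.0044 -0.0095 0.02 0.0147 -0.0041 0;1 0.0044 -0.0095 0.02 0.0147 -0.0041 0;1 0.0044 -0.0095 0.01 0.0147 -0.0041 0"

```text
clock: 7.75
position: [0.5442, -0.2307, 0.2622]
ee_rot: [-2.686, 0.354, -0.086]
force: [0.2, -0.0, -3.4]
width: 0.155
```

jog_arm --commands "1 0 0 0 0.0147 -0.0041 0;1 0 0 0 0.0147 -0.0041 0;1 0 0 0 0.0147 -0.0041 0;1 0 0 0 0.0147 -0.0041 0;1 0 0 0 0.0147 -0.0041 0"

```text
clock: 8.25
position: [0.5438, -0.2313, 0.2613]
ee_rot: [-2.212, 0.292, -0.153]
force: [-0.3, 0.3, -3.5]
width: 0.163
```

Run:
```python
from h import *
from scipy.spatial.transform import Rotation as Ro
d=grab('scene');s=status.observe();print(s['clock'],s['position'],s['joints'],s['force'],s['ft_torque'],s['width'])
print(Ro.from_rotvec(s['ee_rot']).as_matrix().round(3))
cv2.imwrite('pics/s4.png',cv2.resize(d['pixels'][60:300,20:320][:,:,::-1],(0,0),fx=2,fy=2))
```

```text
8.3 [ 0.54207679 -0.23355471  0.25775116] [ 1.10405047  0.71857197 -0.57461297  1.47219887 -0.50105031  1.40045355
  0.49729946] [-2.19853492 -1.99576286 -5.9935789 ] [-1.57504724  0.45994088  0.12941133] 0.16107764595533
[[ 0.964 -0.161  0.213]
 [-0.267 -0.584  0.767]
 [ 0.001 -0.796 -0.606]]
```

View pics/s4.png

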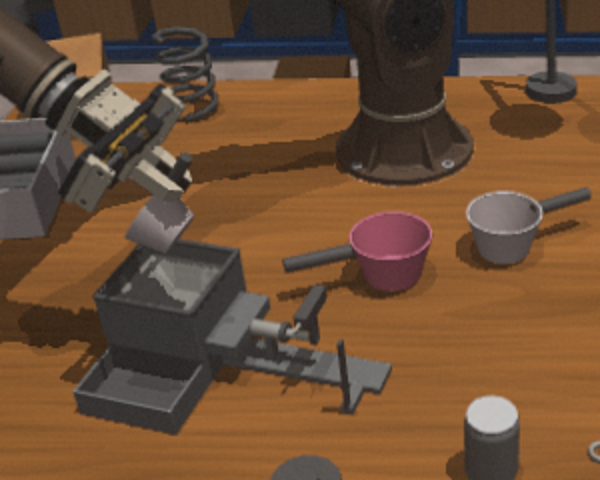

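The cup is tilted about 53° with its lip over the hopper at about (165,245). I'll carry on slowly.

jog_arm --commands "1 0 0 0 0.0107 -0.003 0;1 0 0 0 0.0107 -0.003 0;1 0 0 0 0.008 -0.0022 0;1 0 0 0 0.008 -0.0022 0;1 0 0 0 0.008 -0.0022 0"

```text
clock: 8.8
position: [0.5436, -0.2315, 0.261]
ee_rot: [-1.92, 0.254, -0.185]
force: [0.5, -0.1, -1.4]
width: 0.158
```

jog_arm --commands "1 0 0 0 0.008 -0.0022 0;1 0 0 0 0.008 -0.0022 0;1 0 0 0 0.008 -0.0022 0;1 0 0 0 0.008 -0.0022 0;1 0 0 0 0.008 -0.0022 0"

```text
clock: 9.3
position: [0.5435, -0.232, 0.2606]
ee_rot: [-1.661, 0.221, -0.21]
force: [1.1, 1.1, -2.9]
width: 0.157
```

Run:
```python
from h import *
s=status.observe();print(s['joints'].round(3))
P=cloud(load('top'));q=P[282:360,490:].reshape(-1,3);print('bin',np.nanmin(q,0),np.nanmax(q,0))
```

```text
[ 1.221  1.031 -0.68   1.431 -0.718  1.568  0.639]
bin [ 0.04095846 -0.64370412 -0.00491703] [ 0.25536039 -0.56062048  0.09246766]
```

jog_arm --commands "1 0 0 0 0.008 -0.0022 0;1 0 0 0 0.008 -0.0022 0;1 0 0 0 0.008 -0.0022 0;1 0 0 0 0.008 -0.0022 0;1 0 0 0 0.008 -0.0022 0"

```text
clock: 9.8
position: [0.5436, -0.2321, 0.2608]
ee_rot: [-1.402, 0.187, -0.23]
force: [0.1, 0.0, -1.5]
width: 0.159
```

jog_arm --commands "1 0 0 0 0.008 -0.0022 0;1 0 0 0 0.008 -0.0022 0;1 0 0 0 0.008 -0.0022 0;1 0 0 0 0 0 0;1 0 0 0 0 0 0"

```text
clock: 10.3
position: [0.5435, -0.232, 0.2606]
ee_rot: [-1.249, 0.167, -0.239]
force: [-0.7, 0.3, -0.8]
width: 0.161
```

Run:
```python
from h import *
from scipy.spatial.transform import Rotation as Ro
d=grab('scene');t=grab('top');s=status.observe();print(s['clock'],s['position'],s['joints'].round(3),s['force'])
print(Ro.from_rotvec(s['ee_rot']).as_matrix().round(3))
f=lambda p:cv2.resize(p[:,:,::-1],(400,400),interpolation=cv2.INTER_CUBIC)
cv2.imwrite('pics/s5.png',np.hstack([f(d['pixels'][140:280,60:200]),f(t['pixels'][110:230,330:450])]))
```

```text
10.4 [ 0.54357472 -0.232121    0.26131492] [ 1.244  1.275 -0.757  1.425 -0.853  1.68   0.71 ] [-0.67797659 -0.32399766 -0.68484618]
[[ 0.963  0.088  0.255]
 [-0.27   0.295  0.917]
 [ 0.006 -0.951  0.308]]
```

View pics/s5.png

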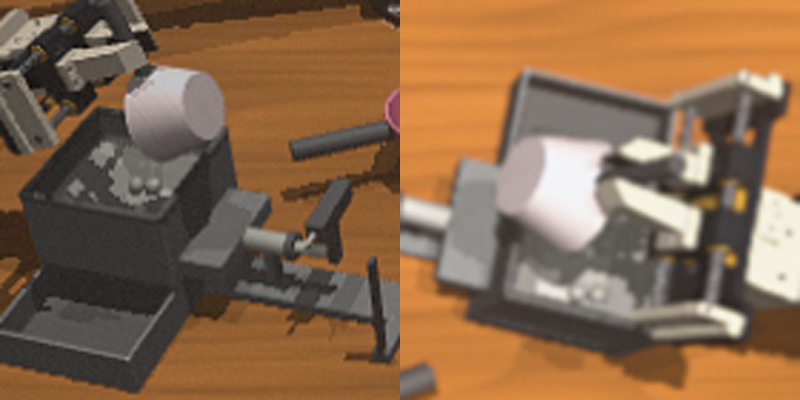

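The cup is tilted 108° and its mouth is down over the hopper; balls are visible in the hopper at (145,180) on the left, and the wrist load fell by about 1.5 N. Now I'll turn it back up and return to the cup's old spot.

jog_arm --commands "1 0 0 0.02 -0.0193 0.0054 0;1 0 0 0.02 -0.0193 0.0054 0;1 0 0 0.02 -0.0193 0.0054 0;1 0 0 0 -0.0193 0.0054 0;1 0 0 0 -0.0193 0.0054 0"

```text
clock: 10.9
position: [0.5433, -0.2328, 0.2799]
ee_rot: [-1.881, 0.253, -0.191]
force: [0.8, 1.0, -1.2]
width: 0.157
```

jog_arm --commands "1 0 0 0 -0.0193 0.0054 0;1 0 0 0 -0.0193 0.0054 0;1 0 0 0 -0.0193 0.0054 0;1 0 0 0 -0.0193 0.0054 0;1 0 0 0 -0.0193 0.0054 0"

```text
clock: 11.4
position: [0.5434, -0.2321, 0.2805]
ee_rot: [-2.503, 0.337, -0.114]
force: [-0.1, -0.5, -2.5]
width: 0.156
```

jog_arm --commands "1 0 0.02 0 -0.0193 0.0054 0;1 0.01 0.04 0 -0.0193 0.0054 0;1 0.02 0.06 0 -0.0193 0.0054 0;1 0.02 0.08 0 -0.0193 0.0054 0;1 0.02 0.1 0 -0.0193 0.0054 0"

```text
clock: 11.9
position: [0.5646, -0.1417, 0.281]
ee_rot: [3.104, -0.422, 0.004]
force: [0.5, 1.2, -2.2]
width: 0.158
```

Run:
```python
from h import *
from scipy.spatial.transform import Rotation as Ro
d=grab('scene');t=grab('top');s=status.observe();print(s['clock'],s['position'],s['joints'].round(3),s['force'])
print(Ro.from_rotvec(s['ee_rot']).as_matrix().round(3))
f=lambda p:cv2.resize(p[:,:,::-1],(400,400),interpolation=cv2.INTER_CUBIC)
cv2.imwrite('pics/s6.png',np.hstack([f(d['pixels'][120:260,70:210]),f(t['pixels'][110:230,320:440])]))
```

```text
12.0 [ 0.56695498 -0.12688589  0.28134704] [ 0.436  0.36  -0.426  1.578  0.156  1.235 -0.264] [ 0.36589413  1.50150034 -1.72649631]
[[ 0.969 -0.245  0.002]
 [-0.245 -0.969 -0.002]
 [ 0.003  0.001 -1.   ]]
```

View pics/s6.png

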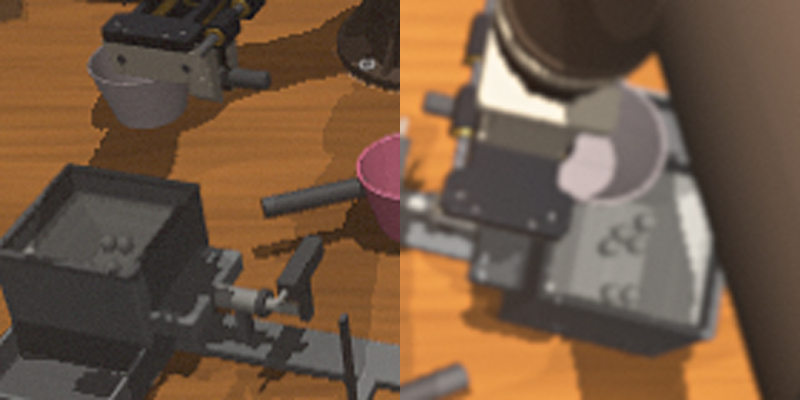

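The top view (right half) shows all six balls in the hopper: four around (625,230) and two around (620,295). The visible part of the cup's floor is empty. Next I'll set the cup down.

jog_arm --commands "1 0.0064 0.13 0 0 0 0.01;1 0.0064 0.15 0 0 0 0.01;1 0.0064 0.15 0 0 0 0.01;1 0.0064 0.15 0 0 0 0.01;1 0.0064 0.15 0 0 0 0.01"

```text
clock: 12.5
position: [0.5732, 0.0791, 0.2797]
ee_rot: [3.138, 0.077, -0.001]
force: [0.7, -0.2, -2.8]
width: 0.156
```

jog_arm --commands "1 -0.0497 0.14 0 0 0 0.01;1 -0.0497 0.14 0 0 0 0.01;1 -0.0497 0.14 0 0 0 0.01;1 -0.0497 0.14 0 0 0 0.01;1 -0.0497 0.09 0 0 0 0.01"

```text
clock: 13.0
position: [0.4971, 0.2756, 0.2797]
ee_rot: [3.088, 0.571, -0.0]
force: [0.3, -0.5, -1.4]
width: 0.158
```

jog_arm --commands "1 0 0 -0.1 0 0 0;1 0 0 -0.15 0 0 0;1 0 0 -0.15 0 0 0;1 0 0 -0.15 0 0 0;1 0 0 -0.15 0 0 0"

```text
clock: 13.5
position: [0.4992, 0.272, 0.0681]
ee_rot: [3.088, 0.561, 0.0]
force: [1.7, 0.0, -1.6]
width: 0.158
```

jog_arm --commands "1 0 0 -0.06 0 0 0;1 0 0 -0.03 0 0 0;1 0 0 -0.02 0 0 0;1 0 0 0 0 0 0;1 0 0 0 0 0 0"

```text
clock: 14.0
position: [0.5001, 0.2726, 0.037]
ee_rot: [3.088, 0.561, 0.002]
force: [-0.5, -0.2, -1.4]
width: 0.158
```

Run:
```python
from h import *
d=grab('scene');s=status.observe();print(s['clock'],s['position'],s['force'],s['ft_torque'])
P=cloud(d);Z=P[...,2]
m=(abs(P[...,0]-.52)<.07)&(abs(P[...,1]-.205)<.055)&(Z>.015)
q=P[m];top=q[q[:,2]>.03]
print(np.percentile(q[:,2],[90,95,98,99.5]))
print('front lip',q[np.argsort(-q[:,0])[:40]].mean(0))
```

```text
14.05 [0.50011632 0.27258556 0.03700891] [-0.62170583 -0.03611101 -1.38312446] [ 0.18685005 -0.06072888 -0.03230037]
[0.54534079 0.56367358 0.57814033 0.5902514 ]
front lip [0.56383177 0.21275342 0.05427772]
```

jog_arm --commands "1 0 0 -0.015 0 0 0;1 0 0 -0.012 0 0 0;1 0 0 -0.006 0 0 0;1 0 0 0 0 0 0;1 0 0 0 0 0 0"

```text
clock: 14.55
position: [0.4993, 0.272, 0.0257]
ee_rot: [3.087, 0.561, -0.001]
force: [-0.3, 0.9, -0.5]
width: 0.154
```

jog_arm --commands "1 0 0 -0.003 0 0 0;1 0 0 -0.003 0 0 0;1 0 0 -0.003 0 0 0;1 0 0 0 0 0 0;1 0 0 0 0 0 0"

```text
clock: 15.05
position: [0.4992, 0.2728, 0.0235]
ee_rot: [3.087, 0.562, -0.0]
force: [-2.5, 0.0, 6.5]
width: 0.162
```

The foot is on the bench with light contact, so I'll release it.

jog_arm --commands "-1 0 0 0 0 0 0;-1 0 0 0 0 0 0;-1 0 0 0 0 0 0;-1 0 0 0 0 0 0;-1 0 0 0 0 0 0"

```text
clock: 15.55
position: [0.4994, 0.2719, 0.0229]
ee_rot: [3.087, 0.561, -0.001]
force: [0.0, 0.9, -0.3]
width: 0.542
```

jog_arm --commands "-1 0 0 0 0 0 0;-1 0 0 0.03 0 0 0;-1 0 0 0.06 0 0 0;-1 0 0 0.12 0 0 0;-1 0 0 0.15 0 0 0"

```text
clock: 16.05
position: [0.4983, 0.2714, 0.1315]
ee_rot: [3.086, 0.562, -0.006]
force: [1.1, 0.4, -0.2]
width: 0.97
```

jog_arm --commands "-1 0 0 0.15 0 0 0;-1 0 0 0.15 0 0 0;-1 0 0 0.05 0 0 0;-1 0 0 0 0 0 0;-1 0 0 0 0 0 0"

```text
clock: 16.55
position: [0.4992, 0.2718, 0.2362]
ee_rot: [3.087, 0.561, -0.0]
force: [0.5, 0.0, -1.2]
width: 1.004
```

Run:
```python
from h import *
s=status.observe();print(s['clock'],s['position'],s['ee_rot'],s['joints'].round(3),s['width'])
d=grab('scene');t=grab('wrist')
f=lambda p,w:cv2.resize(p[:,:,::-1],(w,400),interpolation=cv2.INTER_CUBIC)
cv2.imwrite('pics/s7.png',np.hstack([f(d['pixels'][130:270,210:350],400),f(t['pixels'][110:290,180:350],378)]))
```

```text
16.55 [0.49917608 0.2718281  0.23616133] [ 3.08660680e+00  5.61366568e-01 -3.97438575e-04] [-0.114  0.421 -0.67   1.658  0.284  1.164 -0.496] 1.0036263765288167
```

View pics/s7.png

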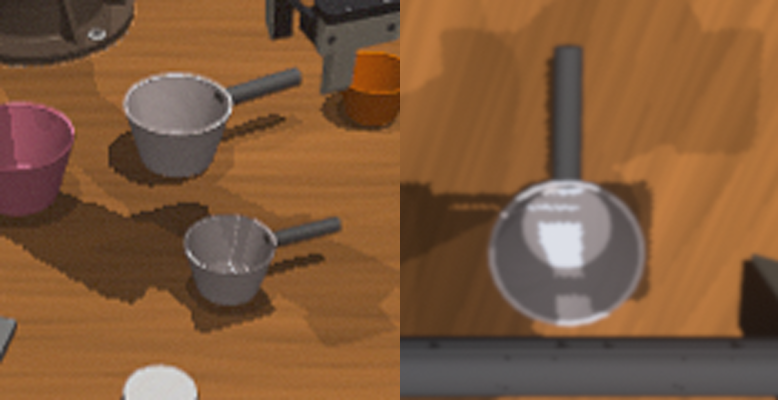

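The cup stands upright and empty on the bench at (230,255), let go. Next is the handle.

jog_arm --commands "-1 0.0273 -0.1193 0 0 0 0.0151;-1 0.0273 -0.1193 0 0 0 0.0151;-1 0.0273 -0.1193 0 0 0 0.0151;-1 0.0273 -0.1193 0 0 0 0.0151;-1 0.0273 -0.1193 0 0 0 0.0151"

```text
clock: 17.15
position: [0.5398, 0.0914, 0.2347]
ee_rot: [2.866, 1.277, -0.003]
force: [0.9, 0.4, -1.2]
width: 0.999
```

jog_arm --commands "-1 0.0273 -0.1193 0 0 0 0.0151;-1 0.0273 -0.1193 0 0 0 0.0151;-1 0.0273 -0.1193 0 0 0 0.0151;-1 0.0273 -0.1193 0 0 0 0.0151;-1 0.0273 -0.1193 0 0 0 0.0151"

```text
clock: 17.65
position: [0.5807, -0.0874, 0.2347]
ee_rot: [2.487, 1.916, -0.0]
force: [-0.1, -0.7, -0.9]
width: 1.0
```

jog_arm --commands "-1 0 0 0 0 0 0;-1 0 0 0 0 0 0;-1 0 0 0 0 0 0;-1 0 0 0 0 0 0;-1 0 0 0 0 0 0"

```text
clock: 18.15
position: [0.5811, -0.0847, 0.2361]
ee_rot: [2.488, 1.912, 0.002]
force: [0.4, 0.3, -0.1]
width: 1.0
```

Run:
```python
from h import *
from scipy.spatial.transform import Rotation as Ro
s=status.observe();print(s['clock'],s['position'],s['joints'].round(3),s['width'])
print(Ro.from_rotvec(s['ee_rot']).as_matrix().round(3))
for n in ('wrist','scene'):
    d=grab(n,n+'8.png');P=cloud(d);Z=P[...,2]
    m=(Z>.113)&(Z<.124)&(np.hypot(P[...,0]-.585,P[...,1]+.09)<.07)
    q=P[m]
    if len(q)>10: print(n,len(q),cv2.minAreaRect(q[:,:2].astype('f4')),q.mean(0))
```

```text
18.15 [ 0.58112112 -0.08466397  0.23610595] [ 0.607  0.487 -0.812  1.61   0.376  1.203  1.028] 0.9997336224277683
[[ 0.258  0.966  0.003]
 [ 0.966 -0.258 -0.002]
 [-0.001  0.004 -1.   ]]
wrist 1249 ((0.5808740258216858, -0.08663047850131989), (0.017371833324432373, 0.06928303092718124), 74.47176361083984) [ 0.57951612 -0.08646242  0.11798244]
scene 141 ((0.5836997628211975, -0.08646762371063232), (0.019025344401597977, 0.07151936739683151), 75.17829895019531) [ 0.58477774 -0.08597292  0.11762532]
```

jog_arm --commands "-1 0 -0.006 -0.1 0 0 0;-1 0 0 -0.13 0 0 0;-1 0 0 -0.13 0 0 0;-1 0 0 -0.08 0 0 0;-1 0 0 -0.04 0 0 0"

```text
clock: 18.75
position: [0.5799, -0.0875, 0.0898]
ee_rot: [2.491, 1.911, -0.002]
force: [-0.4, 0.4, -0.2]
width: 0.998
```

jog_arm --commands "-1 0 0 0 0 0 0;1 0 0 0 0 0 0;1 0 0 0 0 0 0;1 0 0 0 0 0 0;1 0 0 0 0 0 0" --force 50

```text
clock: 19.25
position: [0.5818, -0.0878, 0.0929]
ee_rot: [2.489, 1.909, 0.004]
force: [-1.3, -0.4, -0.3]
width: 0.7
```

jog_arm --commands "1 0 0 0 0 0 0;1 0 0 0 0 0 0;1 0 0 0 0 0 0;1 0 0 0 0 0 0;1 0 0 0 0 0 0"

```text
clock: 19.75
position: [0.5813, -0.0876, 0.092]
ee_rot: [2.49, 1.91, 0.002]
force: [-0.1, -0.4, 0.4]
width: 0.264
```

jog_arm --commands "1 0 0 0 0 0 0;1 0 0 0 0 0 0;1 0 0 0 0 0 0;1 0 0 0 0 0 0;1 0 0 0 0 0 0"

```text
clock: 20.25
position: [0.5812, -0.0877, 0.092]
ee_rot: [2.49, 1.91, 0.002]
force: [-0.2, -0.7, -0.1]
width: 0.191
```

jog_arm --commands "1 0.0056 0.0209 0 0 0 0;1 0.0113 0.0418 0 0 0 0;1 0.0113 0.0418 0 0 0 0;1 0.0113 0.0418 0 0 0 0;1 0.0113 0.0418 0 0 0 0"

```text
clock: 20.75
position: [0.5958, -0.0339, 0.092]
ee_rot: [2.49, 1.905, -0.005]
force: [-4.9, -11.6, 6.8]
width: 0.19
```

jog_arm --commands "1 0.0055 0.0209 0 0 0 0;1 0 0 0 0 0 0;1 0 0 0 0 0 0;1 0 0 0 0 0 0;1 0 0 0 0 0 0"

```text
clock: 21.25
position: [0.5973, -0.0281, 0.092]
ee_rot: [2.49, 1.905, -0.005]
force: [-4.9, -8.6, 5.8]
width: 0.192
```

Run:
```python
from h import *
s=status.observe();print(s['clock'],s['position'],s['force'],s['width'])
t=grab('top');d=grab('scene')
f=lambda p,w:cv2.resize(p[:,:,::-1],(w,400),interpolation=cv2.INTER_CUBIC)
cv2.imwrite('pics/s9.png',np.hstack([f(d['pixels'][180:290,50:230],400),f(t['pixels'][110:230,280:430],400)]))
yd=np.array([.258,.966]);xd=np.array([.966,-.258]);o=np.array([.529,-.2804])
P=cloud(d);X=(P[...,:2]-o)@xd;Y=(P[...,:2]-o)@yd;Z=P[...,2]
w=(Y>.15)&(Y<.31)
m=w&(X>.037)&(X<.05)&(Z>.095)&(Z<.125);print('pointer',m.sum(),np.percentile(Y[m],[5,50,95]) if m.any() else '',Z[m].mean())
m=w&(X>.052)&(X<.08)&(Z>.03)&(Z<.12);print('post',m.sum(),np.percentile(Y[m],[5,50,95]),np.median(X[m]))
```

```text
21.25 [ 0.59731981 -0.02808841  0.09197331] [-4.92726896 -8.56971943  5.84926037] 0.1922880289009126
pointer 13 [0.25882334 0.26289258 0.26481293] 0.1098743747105576
post 99 [0.26285222 0.26677074 0.2687097 ] 0.0665071584216652
```

View pics/s9.png

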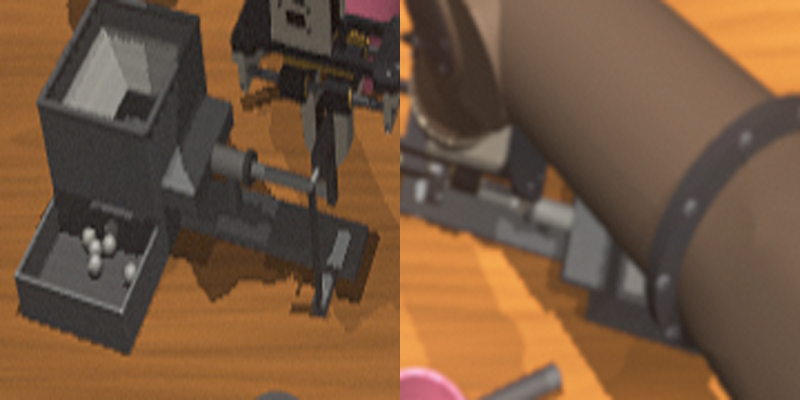

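The balls dropped into the tray: a cluster of about five around (97,248) and one at (130,270). The pointer is about 3.5 mm short of the post in both the depth and the TCP readings, so I'll nudge it.

jog_arm --commands "1 0.003 0.0115 0 0 0 0;1 0 0 0 0 0 0;1 0 0 0 0 0 0;1 0 0 0 0 0 0;1 0 0 0 0 0 0"

```text
clock: 21.85
position: [0.5982, -0.0249, 0.092]
ee_rot: [2.49, 1.905, -0.005]
force: [-4.9, -10.2, 6.7]
width: 0.193
```

Run:
```python
from h import *
s=status.observe();print(s['clock'],s['position'],s['force'],s['width'])
yd=np.array([.258,.966]);xd=np.array([.966,-.258]);o=np.array([.529,-.2804])
print('pull',(s['position'][:2]-[.5812,-.0877])@yd)
for n in range(3):
    d=grab('scene')
    P=cloud(d);X=(P[...,:2]-o)@xd;Y=(P[...,:2]-o)@yd;Z=P[...,2]
    w=(Y>.15)&(Y<.31)
    m=w&(X>.037)&(X<.05)&(Z>.095)&(Z<.125);k=w&(X>.052)&(X<.08)&(Z>.03)&(Z<.12)
    print('pointer',m.sum(),np.percentile(Y[m],[5,50,95]),'post',k.sum(),np.percentile(Y[k],[5,50,95]))
    h=w&(X>.02)&(X<.034)&(Z>.095)&(Z<.125)
    if h.any(): print('bar',h.sum(),np.percentile(Y[h],[2,50,98]))
u=d['pixels'][:,:,::-1]
g=lambda a,s:cv2.resize(u[a],(400,400),interpolation=cv2.INTER_CUBIC)
cv2.imwrite('pics/s10.png',np.hstack([g(np.s_[230:280,60:125],0),g(np.s_[220:280,160:220],0)]))
```

```text
21.85 [ 0.59823545 -0.02487937  0.09199641] [ -4.93732062 -10.18210803   6.65272239] 0.19276844901519474
pull 0.06507987941654778
pointer 13 [0.26390174 0.26712776 0.27156198] post 100 [0.26336141 0.2668644  0.26870784]
bar 46 [0.25918818 0.27128485 0.27539759]
pointer 13 [0.26264877 0.26697938 0.26965431] post 103 [0.26301447 0.26678392 0.26839426]
bar 48 [0.25720929 0.26965172 0.27466662]
pointer 12 [0.26327722 0.26667333 0.27140292] post 102 [0.26316879 0.26705345 0.2688709 ]
bar 49 [0.25763889 0.26976876 0.27524235]
```

View pics/s10.png

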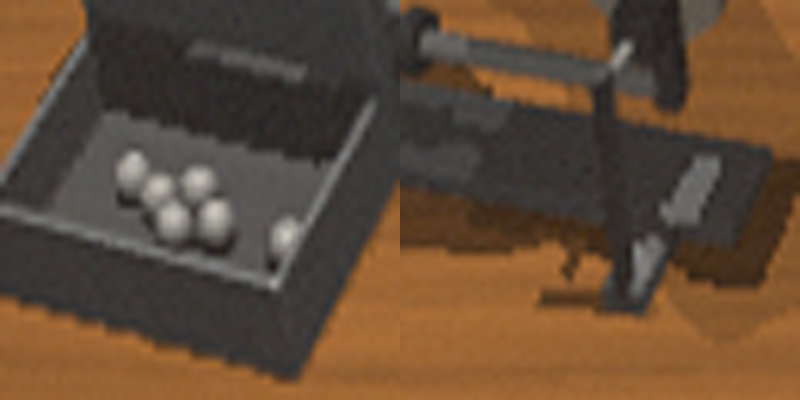

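Six balls are in the tray: five around (175,205) and one at (287,240). The pointer tip meets the post's top at (605,80), and the pointer's and post's y agree to within 0.4 mm. I'll hand it in.

```bash
python3 -c "
from cell import arm;print(arm.sign_off())"
```

```text
the job is handed in; nothing more can be done
None
```

The job is done and handed in at about 22 s of the 67 s allowed. I poured all six balls from the small grey cup into the hopper with the shutter shut. I then stood the cup upright on the bench and let go of it. Last, I pulled the T-handle out and handed in while still holding it at the mark.

**Last checks:**
- **Balls:** all six are in the tray in the final picture.
- **Handle:** the tool moved 65.1 mm along the pull. The pointer and post agree to within 0.4 mm in depth. An earlier reading was about 3.5 mm short, so I nudged it.
- **Cup:** it was upright and empty when last viewed, just after I let go.
- **Can, spanner and pulley:** I did not touch them, though I made no final measurement of their positions.

**One disagreement:** the wrist also reads about 5 N sideways and 7 N vertically. I put that down to the arm's stiff hold and left it, as it is well under the limits.

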